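Bring the phone carriage to rest at the inspection camera

TASK

Within 20 seconds in all, push the heavy free-running carriage with the opened phone along its track towards the inspection camera and brake it so that it comes to rest with the fin on its tray opposite the camera's fin (within 12 mm), then leave it standing there untouched for at least two seconds before finishing. Touch the carriage only gently and only at its two sprung bumpers, never the tray or the phone, and never let it run into the stop at either end of the track. Leave the bottle, the screwdriver and the phone cover alone.

Things in the scene. Friction and masses are not known exactly. Their poses are not given: they have to be found in the camera images.
- track: Fixed track: aluminium plate 140 x 820 x 12 mm, two steel rails (tops 30 mm above the bench). Origin: centre of its underside on the bench. y runs along the rails to the camera end (within 0.1 rad of world +y), z up. Between the rails at each end a dark stop block, 50 mm wide, top 40 mm above the bench; the chassis under the tray strikes it, the bumpers pass above.
- carriage (a joint): Track-frame y of the carriage's middle, m; 0 at the track's centre. Starts at rest at -0.23 to -0.15; strikes the stops at -0.262 and +0.247. Runs freely: all that moves is nominally 2.6 kg (1.5 to 3.8), viscous friction 0.2 N s/m, dry friction 0.008 N, so from 0.05 m/s it coasts about 0.2 m unless braked by pushing back on the front bumper.
- tray: The carriage's upper part, rigid with it: an aluminium housing 124 mm (x) x 200 mm (y) with a clear plastic tray on it holding an opened phone (fixed). Origin on the track's centre line at bench level, at the middle of the carriage; axes as the track's. Its highest edge is 104 mm above the bench. Not to be touched.
- tray_fin (a point): Tip of the index fin, a plain steel tab 30 mm wide (along y) and 8 mm thick on the +x side of the tray at the middle of its length: 82 mm to +x of the tray's origin, 104 mm above the bench.
- rear_bumper: Bumper at the carriage's -y end (push here): grey block with rubber face, 108 mm wide (x), 45 to 77 mm above the bench, 70 mm out of the housing. Slides up to 45 mm into it on a spring, nominally 30 N/m, no preload, 0.5 N s/m, block 80 g; a carriage running against a still finger rebounds. Origin: the tray's when relaxed, moving along y as it is pressed. Cannot be gripped.
- rear_bumper_face (a point): Middle of the rear bumper's outer face, 61 mm above the bench, 170 mm to -y of the carriage's middle when relaxed; it moves with the bumper.
- front_bumper: The like sprung bumper at the carriage's +y end (push back here to brake): same sizes, spring and travel.
- front_bumper_face (a point): Middle of the front bumper's outer face, 61 mm above the bench, 170 mm to +y of the carriage's middle when relaxed; it moves with the bumper.
- camera: White box camera on a short post beside the track (on its +x side), lens towards the track, 104 (x) x 70 x 124 mm over all; fixed. Origin: under its post on the bench, 150 mm from the track's centre line; axes as the track's.
- camera_fin (a point): The mark: tip of the steel fin, 30 mm wide (along y), on top of the camera, pointing at the track; 121 mm above the bench, 102 mm from the track's centre line. The carriage is at the mark when tray_fin and camera_fin have the same track-frame y: the joint value then equals this point's track-frame y (0.09 to 0.17).
- dispenser: White plastic bottle, 56 mm wide and 130 mm tall, standing beyond the track; origin under its centre. Leave it alone.
- driver: Black screwdriver 160 mm long lying beyond the track; leave it alone.
- cover: Grey phone back cover 76 x 165 x 7 mm lying on the robot's side of the track; leave it alone.
Not all that is in view belongs to the job. What is shaped like the camera but pink or turquoise is not meant.

How it is judged:
On the way:
1. the carriage stands at the camera's mark, untouched and still, for one second (y of tray_fin in the frame of camera_fin between -0.012 and 0.012 m and velocity of joint carriage between -0.012 and 0.012 m/s and contact force between each of the arm, the fingers and rear_bumper below 0.05 N and contact force between each of the arm, the fingers and front_bumper below 0.05 N), for 1 s.
At the end, for the whole second after the job is handed in: the tray's fin is within 12 mm of the camera's fin along the track, the carriage moves slower than 12 mm/s, and nothing touches it (y of tray_fin in the frame of camera_fin between -0.012 and 0.012 m and velocity of joint carriage between -0.012 and 0.012 m/s).
It fails at once if the carriage strikes a stop (value of joint carriage above 0.244 m or value of joint carriage below -0.259 m).
It fails at once if the tray or phone is touched (contact force between any of the arm, the fingers and tray above 0.5 N).
It fails at once if a bumper is struck hard or driven home (over 10 N) (contact force between any of the arm, the fingers and rear_bumper above 10 N or contact force between any of the arm, the fingers and front_bumper above 10 N).
It fails at once if the bottle, screwdriver or cover is disturbed (distance of any of dispenser, driver, cover from where it was at the start of the episode above 0.03 m).
It also fails if it takes over 32 s, if anything falls off the work surface, if the arm or the gripper's body presses on something with over 40 N, if the wrist force passes 120 N, or if a joint passes its speed limit or range.

ROBOT

A 6-joint arm with a two-finger parallel gripper is mounted at the origin on the work surface. World frame = base frame: x ahead of the robot, y to its left, z up, the work surface at z = 0. Lengths are in m, angles in rad, forces in N, time in s.
With the tool pointing down it reaches from about 0.325 to 0.9 m from the base axis. Payload 3.5 kg.
Tool frame: the origin (TCP) lies between the finger pads; the fingertips stand env.finger_overhang ahead of it and the grasp point (between the pads) lies 8 mm behind it (env.finger_overhang is the distance from the TCP to the fingertips, in m); z points along the fingers, y is the direction in which the jaws open and shut (so a half turn about z gives the same grasp; the last joint's range is limited). The gripper opens to 85 mm and grips with 20 to 120 N. Pads are 22 mm wide; open, the fingers measure 114 mm over their backs; the gripper's body (76 mm by 85 mm) begins 54 mm behind the grasp point. The pads swing forward as they close: fully open they stand 13 mm farther back than shut.
Start: joints at [1.22, 0.276, -0.026, 1.268, 0, 1.467], TCP at [0.153, 0.606, 0.204] pointing down, gripper open.
Joint ranges: [-3.12, 3.12], [-0.85, 1.88], [-1.08, 1.24], [-1.95, 2.15], [-1.57, 1.53], [-3.14, 3.14]. Speed limits (rad/s): [2.57, 2.57, 3.14, 3.14, 3.14, 3.14].

INTERFACE

Orientations are given as a unit quaternion [x, y, z, w].
In Python, from cell import env, cams gives the robot as it stands.
- The arm moves only by the tool servo_tool, never from a script. Its argument "steps" is a list of rows, each an object with "jaw": the opening, from 0 (shut) to 1 (fully open); "slide": the shift along the tool's x, y, z in mm, a list of three; "turn": the turn, a rotation vector about the tool's x, y, z in degrees, a list of three. A call has 1 to 10 rows; each row shifts and turns the pose as measured when the row begins, along the tool's axes as they then stand; what a row does not reach is not made up. A row lasts 1/8 s, in which the tool goes at most 62.5 mm and 10.7 degrees, less where a joint would pass 70% of its speed; a pose out of reach is approached as far as the arm can. A call with a gripper value outside its range is refused whole. The fingers move at their own pace and stop on an object; "newtons" is the grip in N (left out, the last holds). Time passes only in rows, so rows that do not move let the fingers close. It gives the time, the measured TCP pose, the force and the opening at its end, in the units of the state.
- env.get_obs(): the state, without advancing time (a new reading comes with each control period).
- cams.get_image(name): name is "side" or "top" or "wrist"; returns a dict with "color" (420x560x3 uint8, blue, green, red), "fx", "fy", "cx", "cy" (pixels), "T" (4x4, takes a point from camera to world coordinates). Camera axes: x right, y up, looking along -z (the intrinsics and any distortion apply to the point x, -y, -z); pixel columns grow to the right and rows downward; lengths in m; the calibration is good to about 2 mm. The wrist camera is an equidistant fisheye: a pixel r from the principal point sees the ray r / f radians off the axis. A picture is of the moment at which its call begins. There is no depth.
- env.close_job(): hands the job in, once; it reports no verdict.
Trained networks look in a picture, given as the dict that the camera call returned (one of the last four; its "shot" number tells which), for a name from the list of things; names that differ only in an ending like _2 or _b are one class to them, and where a whole thing is asked for, a point or a joint stands for the part that bears it (a point fixed in the world has none). Each returns a list of dicts, best first, with "confidence" (0 to 1); they miss things now and then, are a little off and sometimes report something else, mostly with a low value. They report only what shows in the picture. A call takes as long as a camera call. They do not tell look-alikes from the thing itself.
- cams.look_for(picture, name): "point" ([column, row] in pixels, amid what is visible of it).
- cams.trace(picture, name): "region" (420x560 bool, what is visible of it) and "point" ([column, row] in pixels, amid what is visible of it).
- cams.landmark_of(picture, name): "point" ([column, row] in pixels: a listed point, or the origin of a listed thing).
The state is a dict: "clock": time; "qpos": joint angles; "qvel": joint speeds; "joint_efforts": joint torques, N m; "eef_pos": TCP position; "tool_rot": TCP orientation; "ft_force": force on the tool from outside, world axes, zero at the start; "torque": the same for the moment, N m; "width": opening from 0.0 (shut) to 1.0 (fully open).
Only numpy, scipy, OpenCV 4.12 (cv2) and the standard library are available. Lean on these libraries where they do the work, as an engineer would, in place of code of your own. Each camera call takes 0.05 s, during which the arm holds its last target. There are 200 camera calls.

## Working session

There is one attempt and no reset: what is moved stays moved. The work goes in short steps, Python scripts to look and compute and a tool call to move; the robot and the scene stay as the last step left them, time stands still between calls to the robot, and variables do not carry over. Pictures are saved under pics/ and viewed, about 8 in all and at most 12, crops included, and the job is handed in when it is done.

Besides the shell and the picture viewer there is one more tool, called in YAML: its name, and indented under it one key for each argument. servo_tool: Moves the arm, as the interface text tells. Its arguments: {"type":"object","properties":{"steps":{"type":"array","items":{"type":"object","properties":{"jaw":{"type":"number"},"slide":{"type":"array","items":{"type":"number"}},"turn":{"type":"array","items":{"type":"number"}}}}},"newtons":{"type":"number"}},"required":["steps"]}

```bash
ls; mkdir -p pics; cat > h.py <<'E'
import numpy as np, cv2
from cell import env, cams
def ray(im,p):
    T=np.array(im["T"]); u=(p[0]-im["cx"])/im["fx"]; v=(p[1]-im["cy"])/im["fy"]
    d=T[:3,:3]@np.array([u,-v,-1.]); return T[:3,3],d
def atz(im,p,z):
    o,d=ray(im,p); return o+d*(z-o[2])/d[2]
def proj(im,X):
    T=np.array(im["T"]); c=T[:3,:3].T@(np.array(X)-T[:3,3])
    return im["cx"]+im["fx"]*c[0]/-c[2], im["cy"]-im["fy"]*c[1]/-c[2]
E
python3 - <<'E'
from h import *
Z=dict(track=0,tray=0,tray_fin=.104,rear_bumper_face=.061,front_bumper_face=.061,camera=0,camera_fin=.121)
out=[]
print(env.get_obs(),env.finger_overhang)
for n in("top","side"):
    im=cams.get_image(n); cv2.imwrite(f"pics/{n}0.png",im["color"])
    print(n,[k for k in im],im["fx"],np.round(im["T"],3).tolist())
    for k in Z:
        for r in cams.landmark_of(im,k)[:3]: print(k,np.round(r["confidence"],2),np.round(r["point"],1),np.round(atz(im,r["point"],Z[k]),4))
E
```

```text
pics
{'clock': 0.0, 'qpos': array([ 1.21958658e+00,  2.77154620e-01, -2.79273842e-02,  1.26802242e+00,
       -1.65165363e-05,  1.46736225e+00]), 'qvel': array([ 0.0011573 , -0.00132574,  0.00049484,  0.00118302,  0.00176209,
        0.00128698]), 'joint_efforts': array([-1.65289657e-03, -4.45507658e+01,  2.95204335e+01,  1.63133699e-02,
       -1.41481396e-04,  2.62621391e-07]), 'eef_pos': array([0.15301384, 0.60508034, 0.20312447]), 'tool_rot': array([ 1.23571079e-01,  9.92335053e-01, -1.12621912e-03, -2.52040923e-04]), 'ft_force': array([-0.34541976, -0.30386305, -0.32964548]), 'torque': array([-0.03214381,  0.00835531,  0.02592153]), 'width': 1.0020805739058556} 0.011
top ['color', 'fx', 'fy', 'cx', 'cy', 'T', 'shot'] 456.70495760855096 [[0.026, 0.993, -0.113, 0.425], [-0.999, 0.029, 0.022, -0.005], [0.025, 0.113, 0.993, 1.04], [0.0, 0.0, 0.0, 1.0]]
track 0.91 [252.7 208.5] [0.5379 0.0222 0.    ]
track 0.23 [362.8 135.3] [ 0.7181 -0.2303  0.    ]
tray 0.75 [341.1 209.5] [ 0.5415 -0.1809  0.    ]
tray 0.24 [184.6 154.9] [0.658  0.1833 0.    ]
tray_fin 0.95 [348.9 165. ] [ 0.624  -
[... 619 characters left out ...]
.68, 0.685, 0.655], [0.0, 0.71, 0.705, 0.794], [0.0, 0.0, 0.0, 1.0]]
track 0.58 [285.4 254.7] [0.5385 0.0141 0.    ]
tray 0.61 [317.7 131.9] [ 0.5642 -0.4465  0.    ]
tray 0.57 [302.4 197.4] [ 0.5443 -0.1715  0.    ]
tray_fin 0.85 [268.2 155.6] [ 0.6317 -0.1803  0.104 ]
rear_bumper_face 0.81 [314.4 132.9] [ 0.5574 -0.3553  0.061 ]
front_bumper_face 0.8 [289.1 224.4] [ 0.5397 -0.0193  0.061 ]
camera 0.68 [367.2 278.3] [0.3591 0.0308 0.    ]
camera 0.63 [199.1 298. ] [0.6764 0.1676 0.    ]
camera 0.61 [166.9 245.3] [0.7973 0.0566 0.    ]
camera_fin 0.95 [216.8 264. ] [0.6279 0.1651 0.121 ]
camera_fin 0.76 [183.3 207.6] [0.7441 0.0467 0.121 ]
camera_fin 0.62 [402.9 246.6] [0.3078 0.0354 0.121 ]
```

```bash
python3 - <<'E'
import cv2,numpy as np
a=cv2.imread("pics/top0.png");cv2.imwrite("pics/top0b.png",cv2.resize(a,(784,588),interpolation=2))
E
```

```text
(no output)
```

View pics/top0b.png

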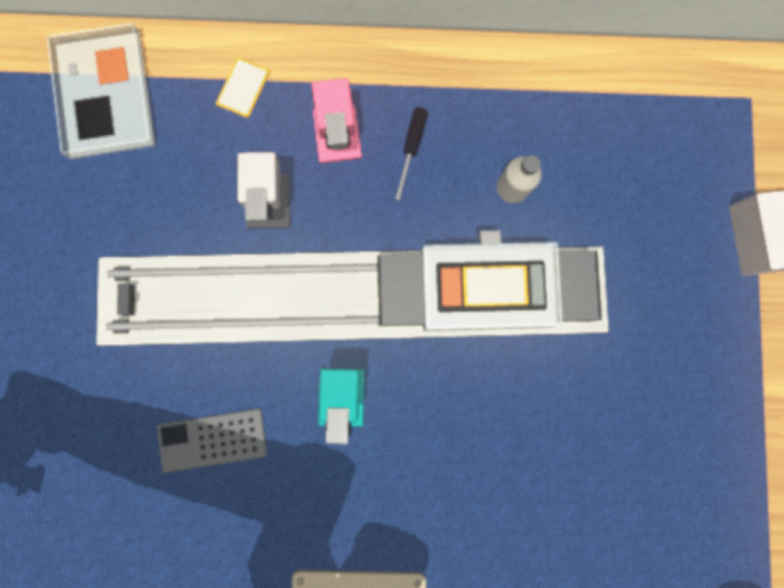

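View pics/side0.png

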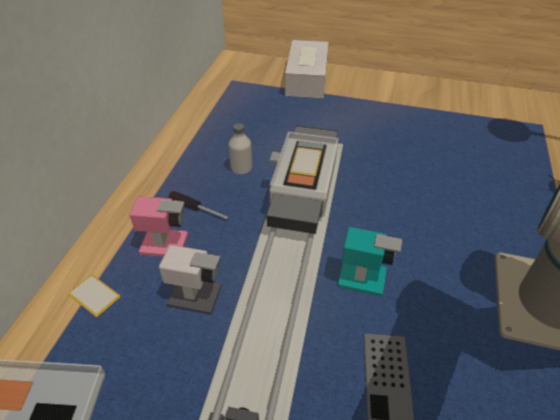

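White camera at top (260,200 in the enlarged view), beside the track on its +x side, is the one meant; the pink one (335,120) and the turquoise one (340,400) are look-alikes. The carriage is at the -y end and the white camera's fin tip is at about (0.629, 0.168).

```bash
python3 - <<'E'
from h import *
im=cams.get_image("top"); s=1/1.4
c=[atz(im,np.array(p)*s,.012)[:2] for p in((98,258),(97,345),(603,247),(608,332))]
print(np.round(c,4)); 
a,b,d,e=c
for p,q in((d,a),(e,b)): print(np.arctan2(-(q-p)[0],(q-p)[1]))
print(np.mean(c,0))
for k in("camera_fin","tray_fin"):
    i=cams.get_image("top")
    for r in cams.landmark_of(i,k)[:3]: print(k,r["confidence"],atz(i,r["point"],.121 if k[0]=='c' else .104))
img=im["color"][140:180,165:205]; cv2.imwrite("pics/c.png",np.hstack([cv2.resize(img,(400,400),interpolation=0),cv2.resize(im["color"][150:190,330:370],(400,400),interpolation=0)]))
E
```

```text
[[ 0.5796  0.4349]
 [ 0.4402  0.4258]
 [ 0.6227 -0.3853]
 [ 0.4832 -0.3918]]
0.05253520339366667
0.052478846674346415
[0.53143293 0.02090533]
camera_fin 0.82 [0.74406512 0.05125175 0.121     ]
camera_fin 0.73 [0.31485124 0.03856597 0.121     ]
tray_fin 0.62 [ 0.62526796 -0.1771582   0.104     ]
```

View pics/c.png

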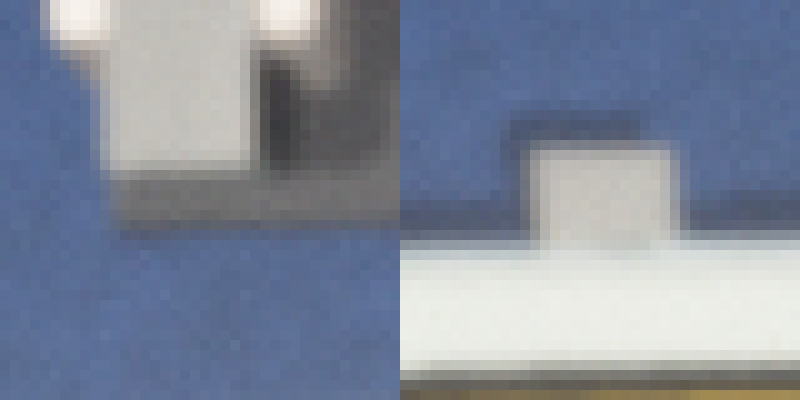

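```bash
cat >> h.py <<'E'
PHI=.0525; Y=np.array([-np.sin(PHI),np.cos(PHI)]); Xa=np.array([np.cos(PHI),np.sin(PHI)]); O=np.array([.5314,.0209])
def tr(p): d=np.array(p)[:2]-O; return np.round([d@Xa,d@Y],4)
E
python3 - <<'E'
from h import *
im=cams.get_image("top")
print("cam",tr(atz(im,(182.3,156.4),.121)),"fin",tr(atz(im,(350,164.3),.104)))
im=cams.get_image("side")
for k,z in(("camera_fin",.121),("tray_fin",.104),("rear_bumper_face",.061),("front_bumper_face",.061)):
    for r in cams.landmark_of(im,k)[:1]: print(k,r["confidence"],tr(atz(im,r["point"],z)))
print(env.get_obs()["clock"])
for v in(-.17,-.4,.3):print(v, O+v*Y)
E
```

```text
cam [0.1037 0.1398] fin [ 0.0835 -0.2067]
camera_fin 0.93 [-0.219   0.0277]
tray_fin 0.73 [ 0.083  -0.2034]
rear_bumper_face 0.74 [-3.000e-04 -3.876e-01]
front_bumper_face 0.8 [ 0.0079 -0.0361]
1.35
-0.17 [ 0.5403209  -0.14886577]
-0.4 [ 0.55239035 -0.37854888]
0.3 [0.51565723 0.32048666]
```

servo_tool:
  steps:
    - {"jaw": 0, "slide": [-32, -52, 0], "turn": [0, 0, -8.6]}
    - {"jaw": 0, "slide": [-32, -52, 0], "turn": [0, 0, -8.6]}
    - {"jaw": 0, "slide": [-34, -52, 0], "turn": [0, 0, 0]}
    - {"jaw": 0, "slide": [-34, -52, 0], "turn": [0, 0, 0]}
    - {"jaw": 0, "slide": [-34, -52, 0], "turn": [0, 0, 0]}
    - {"jaw": 0, "slide": [-34, -52, 0], "turn": [0, 0, 0]}
    - {"jaw": 0, "slide": [-34, -52, 0], "turn": [0, 0, 0]}
    - {"jaw": 0, "slide": [-34, -52, 0], "turn": [0, 0, 0]}
    - {"jaw": 0, "slide": [-34, -52, 0], "turn": [0, 0, 0]}
    - {"jaw": 0, "slide": [-34, -52, 0], "turn": [0, 0, 0]}

```text
clock: 2.6
eef_pos: [0.5008, 0.094, 0.2061]
tool_rot: [-0.036, 0.999, 0.003, 0.005]
ft_force: [1.1, 0.5, 1.0]
width: 0.003
```

servo_tool:
  steps:
    - {"jaw": 0, "slide": [-6, -62, 0], "turn": [0, 0, 1.1]}
    - {"jaw": 0, "slide": [-6, -62, 0], "turn": [0, 0, 0]}
    - {"jaw": 0, "slide": [-5, -62, 0], "turn": [0, 0, 0]}
    - {"jaw": 0, "slide": [-5, -62, 0], "turn": [0, 0, 0]}
    - {"jaw": 0, "slide": [-5, -62, 0], "turn": [0, 0, 0]}
    - {"jaw": 0, "slide": [0, -62, 0], "turn": [0, 0, 0]}
    - {"jaw": 0, "slide": [0, -62, 0], "turn": [0, 0, 0]}
    - {"jaw": 0, "slide": [0, -62, 0], "turn": [0, 0, 0]}
    - {"jaw": 0, "slide": [0, -10, 56], "turn": [0, 0, 0]}
    - {"jaw": 0, "slide": [0, 0, 56], "turn": [0, 0, 0]}

```text
clock: 3.85
eef_pos: [0.5642, -0.4229, 0.0978]
tool_rot: [-0.023, 1.0, -0.004, 0.015]
ft_force: [-0.7, -0.1, -0.4]
width: -0.001
```

servo_tool:
  steps:
    - {"jaw": 0, "slide": [4, 10, 18], "turn": [0, 0, 0]}
    - {"jaw": 0, "slide": [4, 10, 17], "turn": [0, 0, 0]}
    - {"jaw": 0, "slide": [0, 6, 0], "turn": [0, 0, 0]}

```text
clock: 4.22
eef_pos: [0.5515, -0.395, 0.0539]
tool_rot: [-0.021, 1.0, 0.0, 0.01]
ft_force: [-0.3, -0.3, -0.5]
width: 0.0
```

servo_tool:
  steps:
    - {"jaw": 0, "slide": [0, 6, 0], "turn": [0, 0, 0]}

```text
clock: 4.35
eef_pos: [0.5521, -0.3893, 0.0549]
tool_rot: [-0.021, 1.0, -0.0, 0.011]
ft_force: [0.9, 0.7, 0.1]
width: 0.005
```

servo_tool:
  steps:
    - {"jaw": 0, "slide": [0, 6, 0], "turn": [0, 0, 0]}

```text
clock: 4.47
eef_pos: [0.5526, -0.3835, 0.056]
tool_rot: [-0.021, 1.0, -0.001, 0.012]
ft_force: [-0.7, -1.2, -0.2]
width: 0.001
```

servo_tool:
  steps:
    - {"jaw": 0, "slide": [0, 6, 0], "turn": [0, 0, 0]}
    - {"jaw": 0, "slide": [0, 6, 0], "turn": [0, 0, 0]}
    - {"jaw": 0, "slide": [0, 6, 0], "turn": [0, 0, 0]}
    - {"jaw": 0, "slide": [0, 6, 0], "turn": [0, 0, 0]}
    - {"jaw": 0, "slide": [0, 6, 0], "turn": [0, 0, 0]}
    - {"jaw": 0, "slide": [0, 6, 0], "turn": [0, 0, 0]}
    - {"jaw": 0, "slide": [0, 6, 0], "turn": [0, 0, 0]}
    - {"jaw": 0, "slide": [0, 6, 0], "turn": [0, 0, 0]}

```text
clock: 5.48
eef_pos: [0.5521, -0.3333, 0.0584]
tool_rot: [-0.022, 1.0, -0.002, 0.014]
ft_force: [0.4, 0.5, -1.3]
width: -0.002
```

```bash
cat > m.py <<'E'
from h import *
import sys
# measure carriage by template of the tray from the start picture
ref=cv2.imread("pics/top0.png",0)[168:242,303:398]; P0=np.array([350,164.3])
def meas():
    im=cams.get_image("top"); t=env.get_obs()["clock"]
    r=cv2.matchTemplate(cv2.cvtColor(im["color"],cv2.COLOR_BGR2GRAY),ref,cv2.TM_CCOEFF_NORMED)
    _,s,_,(x,y)=cv2.minMaxLoc(r)
    dx=0
    if 0<x<r.shape[1]-1:
        a,b,c=r[y,x-1:x+2]; dx=.5*(a-c)/(a-2*b+c)
    dy=0
    if 0<y<r.shape[0]-1:
        a,b,c=r[y-1:y+2,x]; dy=.5*(a-c)/(a-2*b+c)
    p=P0+[x+dx-303,y+dy-168]
    print(round(t,3),"score",round(s,3),"px",np.round(p,2),"fin",tr(atz(im,p,.104)),flush=True); return im
if __name__=="__main__":
    for i in range(int(sys.argv[1])): im=meas()
    o=env.get_obs(); print("tcp",tr(o["eef_pos"]),o["eef_pos"][2],o["clock"])
    if len(sys.argv)>2: cv2.imwrite(sys.argv[2],im["color"])
E
python3 m.py 2
```

```text
5.525 score 0.927 px [349.88 164.1 ] fin [ 0.0839 -0.2065]
5.575 score 0.927 px [349.88 164.11] fin [ 0.0839 -0.2065]
tcp [ 0.0019 -0.3543] 0.0583496613601435 5.575
```

```bash
python3 - <<'E'
from h import *
a=cams.get_image("top")["color"];b=cams.get_image("side")["color"]
cv2.imwrite("pics/d.png",np.hstack([cv2.resize(a[120:280,290:490],(400,320)),cv2.resize(b[60:260,220:420],(400,400))[:320]]))
E
```

```text
(no output)
```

View pics/d.png

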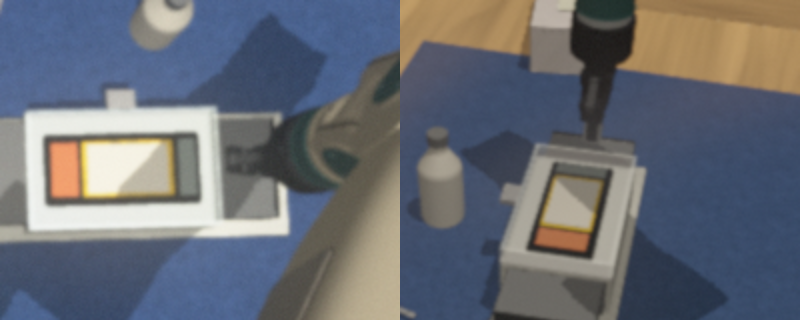

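```bash
python3 - <<'E'
from h import *
o=env.get_obs(); e=o["eef_pos"]; print(e,o["clock"],o["qpos"],o["ft_force"])
for n in("top","side"):
    im=cams.get_image(n)
    print(n,[np.round(proj(im,e+[0,0,dz]),1) for dz in(-.011,0,.02,.05)])
    for r in cams.landmark_of(im,"rear_bumper_face")[:2]: print(r["confidence"],r["point"],tr(atz(im,r["point"],.061)))
    cv2.imwrite(f"pics/{n}1.png",im["color"])
    c=im["color"]; c=c[150:270,360:460] if n=="top" else c[80:200,260:360]
    globals()[n]=cv2.resize(c,(400,480),interpolation=cv2.INTER_CUBIC)
cv2.imwrite("pics/e.png",np.hstack([top,side]))
E
```

```text
[ 0.55219396 -0.33365176  0.05851691] 5.675 [-0.6501282   0.3991796  -0.17966492  0.96750247  0.01303543 -0.69348196] [-0.5333287  -0.3333515  -0.35535093]
top [array([413.7, 204.4]), array([415.4, 203.8]), array([418.5, 202.7]), array([423.4, 200.9])]
0.95 [426.6, 201.5] [ 0.0063 -0.3792]
0.35 [252.1, 211.7] [-0.007   0.0011]
side [array([314.3, 142.2]), array([314.5, 138.8]), array([315. , 132.4]), array([315.6, 122.6])]
0.73 [318.1, 132.2] [-0.0028 -0.3822]
0.25 [302.8, 197.0] [-0.0073 -0.1302]
```

View pics/e.png

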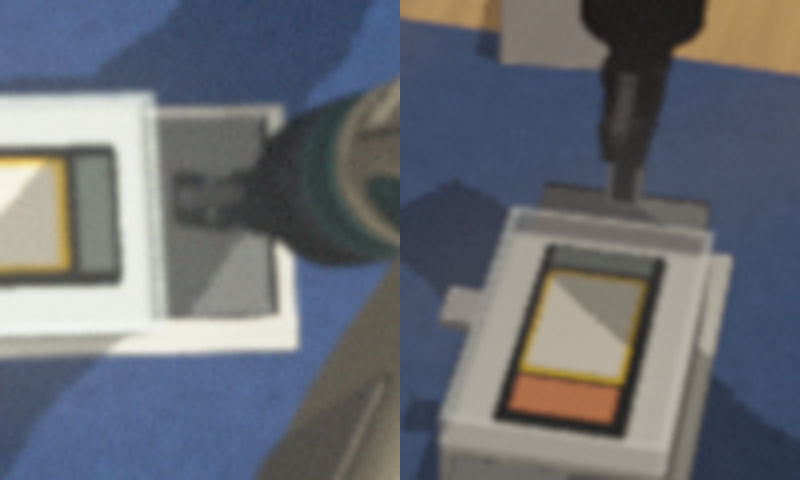

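The pictures disagree with the pose: the finger looks to be inside or above an uncompressed bumper, at top px (413,200) and side px (316,129), and the carriage has not moved. I'll check with the wrist camera.

```bash
python3 - <<'E'
from h import *
im=cams.get_image("wrist"); cv2.imwrite("pics/w.png",im["color"]); o=env.get_obs(); print(np.round(im["T"],3).tolist(),im["fx"],im["cx"],im["cy"],o["eef_pos"],o["clock"])
E
python3 m.py 1
```

```text
[[-0.043, -0.946, -0.322, 0.471], [0.999, -0.043, -0.008, -0.337], [-0.006, -0.322, 0.947, 0.227], [0.0, 0.0, 0.0, 1.0]] 325.19226210127806 278.5823177291653 213.67535298479322 [ 0.55221326 -0.33400703  0.05853267] 5.925
5.975 score 0.927 px [349.88 164.11] fin [ 0.0839 -0.2065]
tcp [ 0.0021 -0.3555] 0.05848702194058319 5.975
```

View pics/w.png

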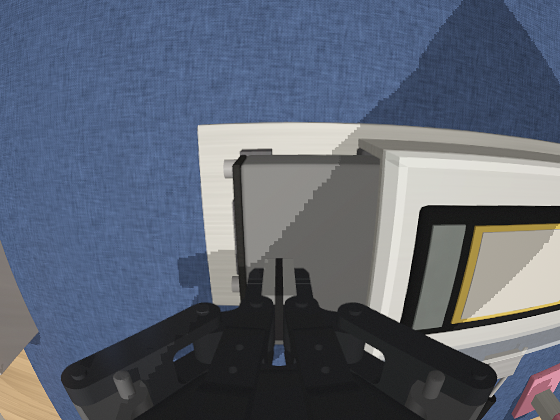

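```bash
python3 - <<'E'
from h import *
T=np.array([[-0.043,-0.946,-0.322,0.471],[0.999,-0.043,-0.008,-0.337],[-0.006,-0.322,0.947,0.227]])
f,cx,cy=325.19,278.58,213.68
def pw(X,dz=0):
    c=T[:,:3].T@(np.array(X)-T[:,3]-[0,0,dz]); r=np.hypot(c[0],c[1]); th=np.arctan2(r,-c[2]); return np.round([cx+f*th*c[0]/r,cy-f*th*c[1]/r],0)
W=lambda x,y,z: np.r_[O+x*Xa+y*Y,z]
for dz in(0,.03):
    print(dz,"plate",pw(W(.07,-.41,.012),dz),"bump far",pw(W(.054,-.376,.077),dz),"bump near",pw(W(-.054,-.376,.077),dz),"traycorner",pw(W(.062,-.306,.1),dz))
e=np.array([.5522,-.334,.0585])
for h in(-.011,0,.02,.04): print(h,pw(e+[0,0,h]),pw(e+[-.011,0,h]),pw(e+[.011,0,h]))
E
```

```text
0 plate [213. 303.] bump far [246. 343.] bump near [235. 162.] traycorner [367. 376.]
0.03 plate [219. 284.] bump far [250. 314.] bump near [242. 153.] traycorner [357. 342.]
-0.011 [280. 245.] [280. 228.] [279. 261.]
0 [279. 253.] [280. 236.] [279. 270.]
0.02 [279. 270.] [280. 251.] [278. 288.]
0.04 [279. 290.] [280. 270.] [278. 310.]
```

```bash
python3 - <<'E'
from h import *
T=np.array([[-0.043,-0.946,-0.322,0.471],[0.999,-0.043,-0.008,-0.337],[-0.006,-0.322,0.947,0.227]])
f,cx,cy=325.19,278.58,213.68
def pw(X,d=(0,0,0)):
    c=T[:,:3].T@(np.array(X)-T[:,3]-d); r=np.hypot(c[0],c[1]); th=np.arctan2(r,-c[2]); return np.array([cx+f*th*c[0]/r,cy-f*th*c[1]/r])
W=lambda x,y,z: np.r_[O+x*Xa+y*Y,z]
P=[((-.07,-.41,.012),(198,126)),((-.054,-.376,.077),(241,157)),((-.054,-.3065,.077),(383,157))]
for d in((0,0,0),(0,0,.03),(0,.02,0)): print(d,[(np.round(pw(W(*a),d)),b) for a,b in P])
from scipy.optimize import least_squares
r=least_squares(lambda d:np.concatenate([pw(W(*a),d)-b for a,b in P]),[0,0,0]); print(r.x,r.fun)
E
```

```text
(0, 0, 0) [(array([197., 124.]), (198, 126)), (array([235., 162.]), (241, 157)), (array([380., 162.]), (383, 157))]
(0, 0, 0.03) [(array([207., 121.]), (198, 126)), (array([242., 153.]), (241, 157)), (array([365., 153.]), (383, 157))]
(0, 0.02, 0) [(array([169., 124.]), (198, 126)), (array([193., 161.]), (241, 157)), (array([340., 159.]), (383, 157))]
[ 0.0012368  -0.00185536  0.00255903] [ 2.76558534 -4.51961533 -1.7499083   1.36185567 -0.36259103  1.84088378]
```

servo_tool:
  steps:
    - {"jaw": 0, "slide": [0, -52, 0], "turn": [0, 0, 0]}

```text
clock: 6.1
eef_pos: [0.5539, -0.3829, 0.0582]
tool_rot: [-0.024, 1.0, -0.001, 0.013]
ft_force: [0.9, 0.2, -0.3]
width: -0.002
```

```bash
python3 - <<'E'
from h import *
im=cams.get_image("wrist"); s=cams.get_image("side"); o=env.get_obs(); e=o["eef_pos"]; print(tr(e),e,o["clock"],o["width"])
print([np.round(proj(s,e+[0,0,dz]),1) for dz in(-.011,0,.02,.05)])
cv2.imwrite("pics/w2.png",np.hstack([cv2.resize(im["color"][150:400,180:380],(400,500)),cv2.resize(s["color"][70:170,280:360],(400,500))]))
E
```

```text
[ 0.0024 -0.4126] [ 0.55548996 -0.39104301  0.05948194] 6.2 -0.0004136496580311422
[array([317.7, 129.3]), array([317.9, 125.8]), array([318.3, 119.5]), array([319. , 109.8])]
```

View pics/w2.png

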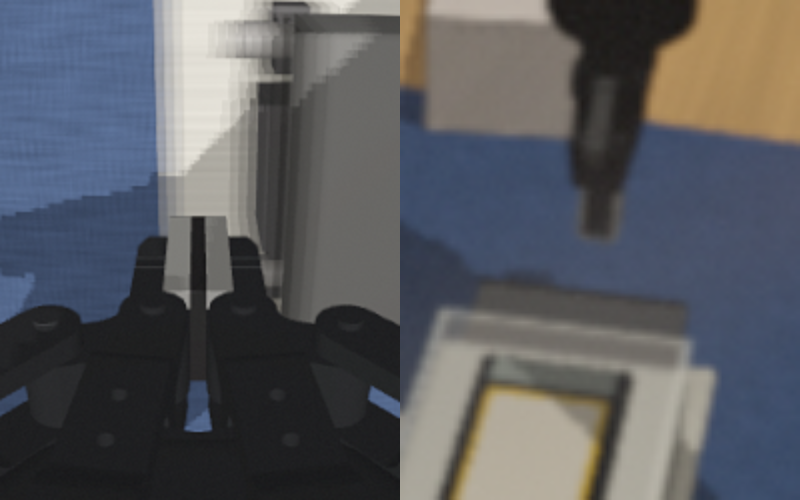

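servo_tool:
  steps:
    - {"jaw": 0, "slide": [0, -14, 28], "turn": [0, 0, 0]}
    - {"jaw": 0, "slide": [0, 4, 0], "turn": [0, 0, 0]}

```text
clock: 6.45
eef_pos: [0.5569, -0.4028, 0.0314]
tool_rot: [-0.019, 1.0, -0.005, 0.015]
ft_force: [0.1, 0.7, -0.5]
width: 0.002
```

```bash
python3 - <<'E'
from h import *
s=cams.get_image("side"); o=env.get_obs(); e=o["eef_pos"]; print(tr(e),e,o["clock"],o["width"],o["ft_force"])
print([np.round(proj(s,e+[0,0,dz]),1) for dz in(-.011,0,.02,.05)])
cv2.imwrite("pics/s3.png",cv2.resize(s["color"][70:170,280:360],(400,500)))
E
```

```text
[ 0.0043 -0.4239] [ 0.55792672 -0.4022106   0.0330877 ] 6.5 -0.00037066219469038405 [0.97525391 1.12750953 1.30582699]
[array([317.1, 134.8]), array([317.3, 131.5]), array([317.7, 125.4]), array([318.4, 115.9])]
```

View pics/s3.png

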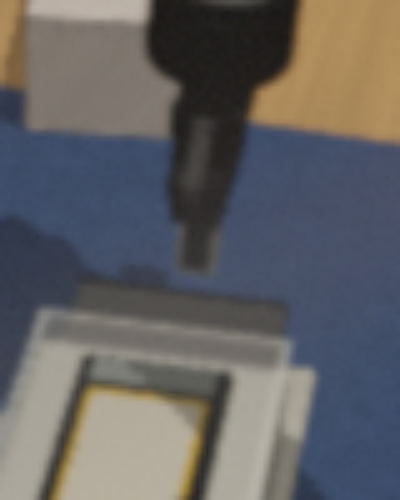

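servo_tool:
  steps:
    - {"jaw": 0, "slide": [0, 10, 1], "turn": [0, 0, 0]}
    - {"jaw": 0, "slide": [0, 7, 0], "turn": [0, 0, 0]}
    - {"jaw": 0, "slide": [0, 6.5, 0.3], "turn": [0, 0, 0]}
    - {"jaw": 0, "slide": [0, 6.5, 0.3], "turn": [0, 0, 0]}
    - {"jaw": 0, "slide": [0, 6.5, 0.3], "turn": [0, 0, 0]}
    - {"jaw": 0, "slide": [0, 6.5, 0.3], "turn": [0, 0, 0]}
    - {"jaw": 0, "slide": [0, 6.5, 0.3], "turn": [0, 0, 0]}
    - {"jaw": 0, "slide": [0, 6.5, 0.3], "turn": [0, 0, 0]}

```text
clock: 7.5
eef_pos: [0.5574, -0.3416, 0.0331]
tool_rot: [-0.021, 1.0, -0.007, 0.018]
ft_force: [-0.6, -0.4, 0.1]
width: 0.002
```

```bash
python3 m.py 1
```

```text
7.55 score 0.934 px [344.68 164.2 ] fin [ 0.0839 -0.1955]
tcp [ 0.0068 -0.3622] 0.03294122752611808 7.55
```

servo_tool:
  steps:
    - {"jaw": 0, "slide": [0, 6.5, 0.3], "turn": [0, 0, 0]}
    - {"jaw": 0, "slide": [0, 6.5, 0.3], "turn": [0, 0, 0]}
    - {"jaw": 0, "slide": [0, 6.5, 0.3], "turn": [0, 0, 0]}
    - {"jaw": 0, "slide": [0, 6.5, 0.3], "turn": [0, 0, 0]}

```text
clock: 8.05
eef_pos: [0.556, -0.3128, 0.0311]
tool_rot: [-0.021, 1.0, -0.006, 0.018]
ft_force: [0.2, 0.3, 0.1]
width: 0.003
```

```bash
python3 m.py 2
```

```text
8.1 score 0.933 px [322.36 164.74] fin [ 0.0838 -0.1486]
8.15 score 0.935 px [320.08 164.8 ] fin [ 0.0837 -0.1438]
tcp [ 0.0068 -0.3341] 0.030942974510480628 8.15
```

servo_tool:
  steps:
    - {"jaw": 0, "slide": [0, 0, -42], "turn": [0, 0, -0.6]}
    - {"jaw": 0, "slide": [0, 0, -42], "turn": [0, 0, 0]}
    - {"jaw": 0, "slide": [0, 61, 0], "turn": [0, 0, 0]}
    - {"jaw": 0, "slide": [0, 61, 0], "turn": [0, 0, 0]}
    - {"jaw": 0, "slide": [0, 61, 0], "turn": [0, 0, 0]}
    - {"jaw": 0, "slide": [0, 61, 0], "turn": [0, 0, 0]}
    - {"jaw": 0, "slide": [0, 61, 0], "turn": [0, 0, 0]}
    - {"jaw": 0, "slide": [0, 61, 0], "turn": [0, 0, 0]}
    - {"jaw": 0, "slide": [0, 61, 0], "turn": [0, 0, 0]}

```text
clock: 9.28
eef_pos: [0.5354, 0.1207, 0.114]
tool_rot: [-0.021, 0.999, -0.007, 0.023]
ft_force: [1.1, -0.2, -0.0]
width: -0.0
```

```bash
python3 m.py 1
```

```text
9.325 score 0.892 px [269.81 166.07] fin [ 0.0833 -0.0387]
tcp [0.0086 0.1067] 0.11389331079140644 9.325
```

servo_tool:
  steps:
    - {"jaw": 0, "slide": [1, 62, 0], "turn": [0, 0, -0.6]}
    - {"jaw": 0, "slide": [1, 60, 0], "turn": [0, 0, 0]}
    - {"jaw": 0, "slide": [0, 5, 41], "turn": [0, 0, 0]}
    - {"jaw": 0, "slide": [0, 0, 40], "turn": [0, 0, 0]}

```text
clock: 9.82
eef_pos: [0.5353, 0.2537, 0.0354]
tool_rot: [-0.033, 0.999, -0.002, 0.029]
ft_force: [0.0, 1.3, -0.1]
width: -0.0
```

```bash
python3 m.py 1
```

```text
9.875 score 0.953 px [247.77 166.59] fin [0.0832 0.0072]
tcp [0.0125 0.2309] 0.02998941725801646 9.875
```

servo_tool:
  steps:
    - {"jaw": 0, "slide": [0, 0, 0], "turn": [0, 0, 0]}
    - {"jaw": 0, "slide": [0, 0, 0], "turn": [0, 0, 0]}
    - {"jaw": 0, "slide": [0, 1, 0], "turn": [0, 0, 0]}
    - {"jaw": 0, "slide": [0, 5.5, 0], "turn": [0, 0, 0]}
    - {"jaw": 0, "slide": [0, 5.5, 0], "turn": [0, 0, 0]}
    - {"jaw": 0, "slide": [0, 5.5, 0], "turn": [0, 0, 0]}
    - {"jaw": 0, "slide": [0, 5.5, 0], "turn": [0, 0, 0]}
    - {"jaw": 0, "slide": [0, 5.5, 0], "turn": [0, 0, 0]}
    - {"jaw": 0, "slide": [0, 5.5, 0], "turn": [0, 0, 0]}

```text
clock: 11.0
eef_pos: [0.5328, 0.2884, 0.0346]
tool_rot: [-0.032, 0.999, -0.002, 0.028]
ft_force: [0.6, 0.2, -0.3]
width: 0.001
```

```bash
python3 m.py 1
```

```text
11.05 score 0.913 px [208.01 167.45] fin [0.0831 0.0897]
tcp [0.0155 0.2677] 0.034657957017638345 11.05
```

servo_tool:
  steps:
    - {"jaw": 0, "slide": [3, 30, 2], "turn": [0, 0, 0]}
    - {"jaw": 0, "slide": [0, 10, 0], "turn": [0, 0, 0]}

```text
clock: 11.3
eef_pos: [0.5272, 0.329, 0.032]
tool_rot: [-0.031, 0.999, -0.002, 0.028]
ft_force: [-0.2, 0.8, -0.6]
width: -0.003
```

```bash
python3 m.py 3
```

```text
11.35 score 0.923 px [202.92 167.57] fin [0.0831 0.1002]
11.4 score 0.922 px [202.07 167.59] fin [0.0831 0.102 ]
11.45 score 0.919 px [201.26 167.61] fin [0.083  0.1037]
tcp [0.0122 0.3069] 0.03216531218947125 11.45
```

servo_tool:
  steps:
    - {"jaw": 0, "slide": [0, -7, 0], "turn": [0, 0, 0]}
    - {"jaw": 0, "slide": [0, 0, 0], "turn": [0, 0, 0]}
    - {"jaw": 0, "slide": [0, 2.5, 0], "turn": [0, 0, 0]}
    - {"jaw": 0, "slide": [0, 2.5, 0], "turn": [0, 0, 0]}
    - {"jaw": 0, "slide": [0, 2.5, 0], "turn": [0, 0, 0]}

```text
clock: 12.08
eef_pos: [0.5277, 0.3258, 0.0321]
tool_rot: [-0.03, 0.999, -0.003, 0.028]
ft_force: [0.3, -0.0, 0.1]
width: 0.002
```

```bash
python3 m.py 2
```

```text
12.125 score 0.893 px [191.57 167.83] fin [0.083  0.1237]
12.175 score 0.896 px [191.05 167.85] fin [0.083  0.1248]
tcp [0.0123 0.3049] 0.032126727820053325 12.175
```

servo_tool:
  steps:
    - {"jaw": 0, "slide": [0, 1.5, 0], "turn": [0, 0, 0]}

```text
clock: 12.3
eef_pos: [0.5276, 0.3277, 0.0321]
tool_rot: [-0.03, 0.999, -0.003, 0.028]
ft_force: [0.2, -0.7, 0.5]
width: -0.0
```

```bash
python3 m.py 1
```

```text
12.35 score 0.895 px [189.84 167.88] fin [0.083  0.1273]
tcp [0.0123 0.3069] 0.032160659431799986 12.35
```

servo_tool:
  steps:
    - {"jaw": 0, "slide": [0, 35, 0], "turn": [0, 0, 0]}
    - {"jaw": 0, "slide": [0, 10, 0], "turn": [0, 0, 0]}

```text
clock: 12.6
eef_pos: [0.5251, 0.373, 0.0319]
tool_rot: [-0.029, 0.999, -0.003, 0.028]
ft_force: [-0.0, -0.7, -0.4]
width: -0.002
```

```bash
python3 m.py 4 pics/t5.png; python3 - <<'E'
from h import *
T=cams.get_image("top"); s=cams.get_image("side")
for im in (T,s):
  for k,z in(("camera_fin",.121),("tray_fin",.104)):
    for r in cams.landmark_of(im,k)[:3]: print(k,round(r["confidence"],2),np.round(r["point"],1),tr(atz(im,r["point"],z)))
print(env.get_obs()["clock"])
cv2.imwrite("pics/f.png",np.hstack([cv2.resize(T["color"][140:190,160:210],(400,400),interpolation=0),cv2.resize(s["color"][230:290,190:250],(400,400),interpolation=0)]))
E
```

```text
12.65 score 0.918 px [188.89 167.9 ] fin [0.083  0.1292]
12.7 score 0.919 px [188.78 167.9 ] fin [0.083  0.1295]
12.75 score 0.915 px [188.58 167.9 ] fin [0.083  0.1299]
12.8 score 0.915 px [188.46 167.91] fin [0.083  0.1301]
tcp [0.0115 0.35  ] 0.03141478047499202 12.8
camera_fin 0.83 [238.9 315.3] [-0.2176  0.03  ]
camera_fin 0.63 [241.  103.9] [0.2122 0.0181]
camera_fin 0.57 [182.9 154.9] [0.1068 0.1386]
tray_fin 0.8 [187.3 167.3] [0.0843 0.1325]
camera_fin 0.79 [182.  208.4] [0.2155 0.0173]
camera_fin 0.56 [402.6 246.9] [-0.2221  0.0271]
tray_fin 0.48 [197.  301.4] [0.1182 0.2121]
13.1
```

View pics/f.png

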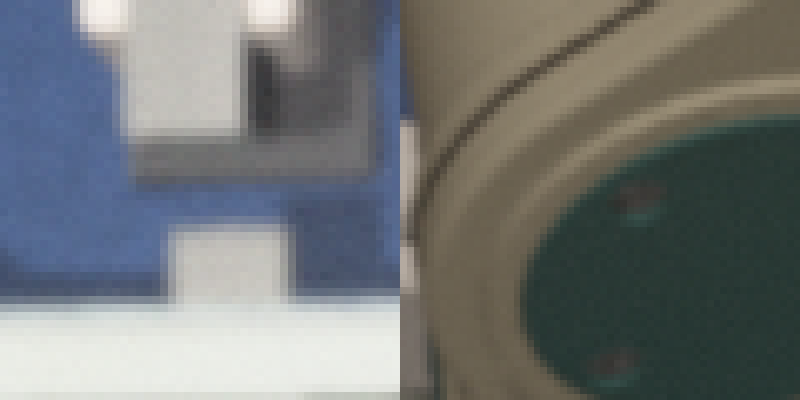

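The top view shows the tray fin at (188,168) and the white camera's fin at (182.6,157). That puts the tray fin about 9 mm short, creeping forward at roughly 5 mm/s and untouched.

servo_tool:
  steps:
    - {"jaw": 0, "slide": [0, 8, 0], "turn": [0, 0, 0]}
    - {"jaw": 0, "slide": [0, 0, 0], "turn": [0, 0, 0]}
    - {"jaw": 0, "slide": [0, 0, 0], "turn": [0, 0, 0]}
    - {"jaw": 0, "slide": [0, 0, 0], "turn": [0, 0, 0]}
    - {"jaw": 0, "slide": [0, 0, 0], "turn": [0, 0, 0]}
    - {"jaw": 0, "slide": [0, 0, 0], "turn": [0, 0, 0]}
    - {"jaw": 0, "slide": [0, 0, 0], "turn": [0, 0, 0]}
    - {"jaw": 0, "slide": [0, 0, 0], "turn": [0, 0, 0]}

```text
clock: 14.1
eef_pos: [0.5245, 0.3791, 0.0316]
tool_rot: [-0.028, 0.999, -0.003, 0.028]
ft_force: [-0.9, 0.1, -0.2]
width: 0.001
```

```bash
python3 m.py 2
```

```text
14.15 score 0.917 px [186.56 167.95] fin [0.083 0.134]
14.2 score 0.917 px [186.54 167.95] fin [0.083  0.1341]
tcp [0.0119 0.3581] 0.03162938248297794 14.2
```

servo_tool:
  steps:
    - {"jaw": 0, "slide": [0, 0, 0], "turn": [0, 0, 0]}
    - {"jaw": 0, "slide": [0, 0, 0], "turn": [0, 0, 0]}
    - {"jaw": 0, "slide": [0, 0, 0], "turn": [0, 0, 0]}
    - {"jaw": 0, "slide": [0, 0, 0], "turn": [0, 0, 0]}
    - {"jaw": 0, "slide": [0, 0, 0], "turn": [0, 0, 0]}
    - {"jaw": 0, "slide": [0, 0, 0], "turn": [0, 0, 0]}
    - {"jaw": 0, "slide": [0, 0, 0], "turn": [0, 0, 0]}
    - {"jaw": 0, "slide": [0, 0, 0], "turn": [0, 0, 0]}
    - {"jaw": 0, "slide": [0, 0, 0], "turn": [0, 0, 0]}
    - {"jaw": 0, "slide": [0, 0, 0], "turn": [0, 0, 0]}

```text
clock: 15.45
eef_pos: [0.5245, 0.3791, 0.0316]
tool_rot: [-0.028, 0.999, -0.003, 0.028]
ft_force: [0.5, 0.1, 0.1]
width: 0.004
```

servo_tool:
  steps:
    - {"jaw": 0, "slide": [0, 0, 0], "turn": [0, 0, 0]}
    - {"jaw": 0, "slide": [0, 0, 0], "turn": [0, 0, 0]}
    - {"jaw": 0, "slide": [0, 0, 0], "turn": [0, 0, 0]}
    - {"jaw": 0, "slide": [0, 0, 0], "turn": [0, 0, 0]}
    - {"jaw": 0, "slide": [0, 0, 0], "turn": [0, 0, 0]}
    - {"jaw": 0, "slide": [0, 0, 0], "turn": [0, 0, 0]}

```text
clock: 16.2
eef_pos: [0.5245, 0.3791, 0.0316]
tool_rot: [-0.028, 0.999, -0.003, 0.028]
ft_force: [0.2, -0.9, -0.4]
width: -0.0
```

```bash
python3 m.py 2 && python3 -c "
from cell import env
print(env.close_job())"
```

```text
16.25 score 0.917 px [186.48 167.96] fin [0.083  0.1342]
16.3 score 0.917 px [186.48 167.96] fin [0.083  0.1342]
tcp [0.0119 0.3581] 0.03162461897362017 16.3
the job is handed in; nothing more can be done
None
```

The carriage came to rest at the white camera's mark and I handed the job in at 16.3 s. I pushed it once at the rear bumper, braked it in two touches at the front bumper, then let it coast to a stop.

- **Position:** the last top-camera measurement put the tray fin at track y = 0.134 m and the camera fin at about 0.139–0.140 m. That is roughly 5–6 mm short, against the 12 mm allowed, with perhaps 3 mm of measuring uncertainty.
- **Standing still:** it moved only about 0.1 mm between 14.2 s and 16.3 s. The finger stood about 4 cm clear of the front bumper (estimated).

Checks that failed or disagreed:

- **First push missed:** the finger passed over the rear bumper without moving the carriage. The pictures showed the closed fingertips about 24 mm short of the reported TCP, not 11 mm beyond it. I lowered the tool about 28 mm and the second push worked.
- **Side camera:** the arm blocked its view, so the final position rests on the top camera alone.
- **Force sensor:** its noise was about 1 N, as large as the forces expected at the bumpers, so I could not confirm the contact forces directly.

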